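# Peg the cigar mould shut in its press bed

### The arm

A 7-joint arm with a two-finger parallel gripper is mounted at the origin on the work surface. World frame = base frame: x ahead of the robot, y to its left, z up, the work surface at z = 0. Lengths are in m, angles in rad, forces in N, time in s.
With the tool pointing down it reaches from about 0.425 to 0.875 m from the base axis. Payload 4.7 kg.
Tool frame: the origin (TCP) lies midway between the tips of the shut fingers; the grasp point (between the pads) lies 19 mm behind it; z points along the fingers, y is the line along which they close (so a half turn about z gives the same grasp; the last joint's range is limited). The gripper opens to 85 mm and grips with 20 to 120 N. Pads are 22 mm wide; open, the fingers measure 114 mm over their backs; the gripper's body (76 mm by 85 mm) begins 54 mm behind the grasp point. The pads swing forward as they close: fully open they stand 13 mm farther back than shut.
Start: joints at [-1.125, 0.321, -0.07, 1.45, 0.023, 1.371, -0.057], TCP at [0.272, 0.59, 0.231] pointing down, gripper open.
Joint ranges: [-2.86, 2.86], [-0.3, 2.09], [-1.38, 1.24], [0.06, 2.45], [-1.56, 4.7], [0.09, 2.05], [-2.69, 2.69]. Speed limits (rad/s): [2.57, 2.57, 3.14, 3.14, 3.14, 3.14, 3.14].

### API

Orientations are given as [roll, pitch, yaw] about the fixed x, y, z axes, in that order (R = Rz(yaw) Ry(pitch) Rx(roll)).
In Python, from plant import * gives the robot as it stands. Calls block until the motion is done:
- goto(position, orientation): joint-space move of the TCP to a pose.
- servo_line(position, attitude=None, rate=0.15, max_force=None): straight line of the TCP; attitude=None keeps the orientation; rate is the mean speed in m/s. With max_force (N) it stops when the force on the tool has changed by that much, and returns True; else False.
- movej(angles): joint-space move.
- command_gripper(opening, grasp_force=None): opening from 0.0 (shut) to 1.0 (fully open); grasp_force is the grip in N (None keeps the last); returns when the fingers have stopped.
- wait(seconds).
- inverse_kinematics(position, orientation): joint angles nearest the present ones, or None.
- read_camera(name): name is "side" or "top" or "wrist"; returns a dict with "pixels" (480x640x3 uint8, red, green, blue), "mtx" (3x3 intrinsics, pixels), "origin" and "attitude" of the camera in the world. Camera axes: x right, y down, z forward; pixel columns grow to the right and rows downward; lengths in m; the calibration is good to about 2 mm. A picture is of the moment at which its call begins. There is no depth.
A pose or a line that the arm cannot do raises MotionError and nothing moves.
- job_done(): hands the job in; it is judged then, once.
Trained networks look in the newest picture that a camera, given by its name, has taken for a name from the list of things; names that differ only in an ending like _2 or _b are one class to them, and where a whole thing is asked for, a point or a joint stands for the part that bears it (a point fixed in the world has none). Each returns a list of dicts, best first, with "score" (0 to 1); they miss things now and then, are a little off and sometimes report something else, mostly with a low value. They report only what shows in the picture. A call takes as long as a camera call. They do not tell look-alikes from the thing itself.
- search_frame(camera, query): "extent" ([left, top, right, bottom] in pixels, round what is visible of it).
- outline_of(camera, query): "pixels" (480x640 bool, what is visible of it) and "extent" ([left, top, right, bottom] in pixels, round what is visible of it).
- landmark_of(camera, query): "uv" ([column, row] in pixels: a listed point, or the origin of a listed thing).
Readings, each from a call of its own:
- get_clock(): time.
- get_q(): joint angles.
- get_qvel(): joint speeds.
- get_tau(): joint torques, N m.
- get_ee_pos(): TCP position.
- get_tool_rot(): TCP orientation.
- get_force(): force on the tool from outside, world axes, zero at the start.
- get_moment(): the same for the moment, N m.
- get_grip_width(): opening from 0.0 (shut) to 1.0 (fully open).
- get_finger_force(): force on a finger pad.
Only numpy, scipy, OpenCV 4.12 (cv2) and the standard library are available. Lean on these libraries where they do the work, as an engineer would, in place of code of your own. Each camera call takes 0.05 s, during which the arm holds its last target. There are 200 camera calls.

### The job

Lock the cigar mould in its bed: slide the mould fully home towards the steel bracket, so that the hole in its tongue lines up with the holes in the bracket, then take the long peg (the tallest of the three in the peg stand) and put it down through all the holes until its collar rests on the bracket. Leave it there, upright, and let go.

Things in the scene. Friction and masses are not known exactly. Their poses are not given: they have to be found in the camera images.
- long_peg_center (a point): Wooden peg, 127 mm tall, upright in one of 3 sockets (80 mm apart, 20 deep) of a 45 mm high stand. From the foot: shaft 20 mm dia, 75 long (last 12 tapering to 12); collar 46 dia, 6 thick; round grip 26 dia, 46 tall. Point: on its axis 63.5 mm above the foot, 11.5 below the collar's underside, 40.5 below the grip's middle; z up. The two similar pegs stand 35 mm lower: too short.
- mould (a joint): How far the mould (wooden block 130 x 115 mm with four cigars in it, sliding between two rails of its bed) is slid towards the bracket, in m: 0 drawn back, 0.070 fully home against its stop, where all the holes are in line. Starts at 0 to 0.035, holes out of line. Sliding takes about 3 N; it stays where it is left.
- mould_handle (a point): Centre of the mould's handle, an upright wooden block at the mould's end away from the bracket: 24 mm thick along the slide, 60 across, 50 tall (from 60, the mould's top, to 110 mm above the table; this point at 85). Moves with the mould. x points along the slide towards the bracket, z up. With the mould home it is 185 mm (level) from the bracket's hole axis.
- bracket_hole (a point): Centre of the round hole in the top face, 97 mm above the table, of the steel bracket (62 x 84 mm) at one end of the mould's bed. x along the slide, away from the mould; z up. Two level leaves, 12 and 10 mm thick, the lower one's underside 52 mm below this point; the mould's 10 mm tongue slides between them. All three have a 32 mm hole. The bed's board is 82 mm below this point.
Mind the look-alikes: they are no part of the job. What is shaped like the part that bears long_peg_center but pink is not meant.

How it is judged:
By the outcome, as a careful person would: the job done as asked, in the order asked, and still so for the second after the job is handed in, with the robot touching nothing.
It also fails if it takes over 56 s, if anything falls off the work surface, if the arm or the gripper's body presses on something with over 40 N, if the wrist force passes 120 N, or if a joint passes its speed limit or range.

## Working session

There is one attempt and no reset: what is moved stays moved. The work goes in short steps, each a Python script; the robot and the scene stay as the last script left them, time stands still between calls to the robot, and variables do not carry over. Pictures are saved under pics/ and viewed, at most 10 in all, crops included, and the job is handed in when it is done.

```bash
mkdir -p pics; ls
cat > h.py <<'E'
from plant import *
import numpy as np, cv2
from scipy.spatial.transform import Rotation as Rn
def cam(n,save=None):
    c=read_camera(n)
    if save: cv2.imwrite('pics/'+save,c['pixels'][:,:,::-1])
    return c
def rot(a):
    a=np.array(a,float)
    return a if a.shape==(3,3) else (Rn.from_euler('xyz',a).as_matrix() if a.size==3 else None)
def ray(c,uv):
    d=rot(c['attitude'])@np.linalg.inv(np.array(c['mtx']))@np.array([uv[0],uv[1],1.]);return np.array(c['origin'],float),d/np.linalg.norm(d)
def atz(c,uv,z):
    o,d=ray(c,uv);return o+d*(z-o[2])/d[2]
def tri(*r):
    A=0;b=0
    for o,d in r:
        P=np.eye(3)-np.outer(d,d);A=A+P;b=b+P@o
    return np.linalg.solve(A,b)
E
python3 - <<'E'
from h import *
np.set_printoptions(precision=3,suppress=True)
cs={n:cam(n,n+'1.png') for n in('top','side')}
for n in cs:
    print(n,cs[n]['origin'],cs[n]['attitude'])
    for q in('long_peg_center','mould_handle','bracket_hole'):
        for r in landmark_of(n,q)[:5]: print(q,np.round(r['uv'],1),round(r['score'],2), atz(cs[n],r['uv'],{'l':.0885,'m':.085,'b':.097}[q[0]]))
print(get_clock())
cv2.imwrite('pics/both.png',cv2.resize(np.vstack([cs['top']['pixels'],cs['side']['pixels']])[:,:,::-1],(400,600)))
E
```

```text
pics
top [ 0.28  -0.055  1.307] [-2.953  0.002 -1.574]
long_peg_center [413.5 249. ] 0.83 [ 0.494 -0.296  0.089]
long_peg_center [451.1 201.3] 0.82 [ 0.611 -0.392  0.089]
long_peg_center [461.5 287.2] 0.61 [ 0.402 -0.406  0.089]
long_peg_center [367.2 269.5] 0.52 [ 0.445 -0.184  0.089]
mould_handle [292.2 235.3] 0.77 [ 0.529 -0.005  0.085]
bracket_hole [190.4 229. ] 0.65 [0.543 0.239 0.097]
bracket_hole [291.  236.6] 0.23 [ 0.523 -0.003  0.097]
side [ 0.347 -0.808  0.977] [-2.434  0.001 -0.239]
long_peg_center [291.4 397.7] 0.86 [ 0.403 -0.422  0.089]
long_peg_center [285.7 298.2] 0.8 [ 0.436 -0.212  0.089]
long_peg_center [319.6 330.2] 0.72 [ 0.485 -0.301  0.089]
long_peg_center [400.5 366.1] 0.66 [ 0.612 -0.41   0.089]
mould_handle [310.7 219.7] 0.71 [ 0.538 -0.009  0.085]
bracket_hole [291.9 151.4] 0.74 [0.545 0.225 0.097]
0.4
```

View pics/side1.png

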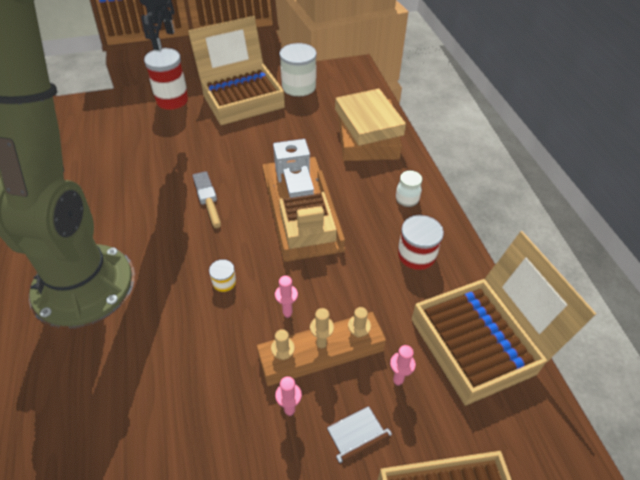

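View pics/top1.png

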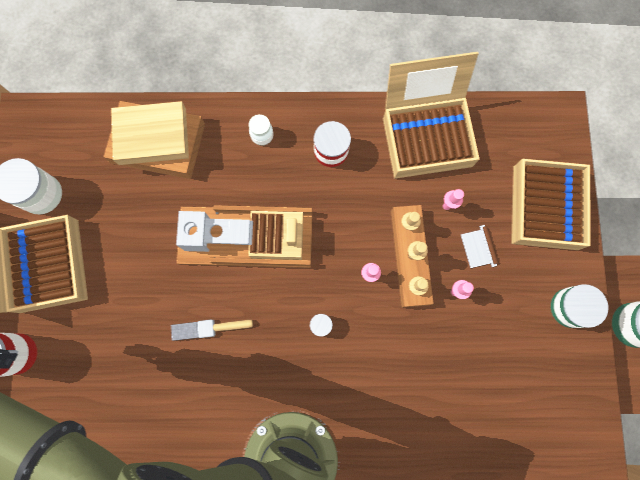

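The stand's pegs in the side view are at (283,345), (322,325) and (360,322). The middle one stands tallest. The pink ones at (286,295), (289,395) and (403,363) are decoys. I'll check this in a crop and triangulate.

Run:
```python
from h import *
np.set_printoptions(precision=4,suppress=True)
t=cam('top');s=cam('side')
for n,a,b in(('peg',(413.5,249),(319.6,330.2)),('handle',(292.2,235.3),(310.7,219.7)),('br',(190.4,229),(291.9,151.4))):
    print(n,tri(ray(t,a),ray(s,b)))
cv2.imwrite('pics/crop1.png',cv2.resize(s['pixels'][265:415,245:445,::-1],(800,600),interpolation=cv2.INTER_CUBIC))
print(get_tool_rot())
# look at handle & bracket from above
goto([.535,.09,.36],[np.pi,0,np.pi/2])
c=cam('wrist','w1.png');print(c['origin'],c['attitude'],get_clock())
for q,z in(('mould_handle',.085),('bracket_hole',.097)):
    for r in landmark_of('wrist',q)[:2]: print(q,np.round(r['uv'],1),round(r['score'],2),atz(c,r['uv'],z))
```

```text
peg [ 0.4904 -0.297   0.0827]
handle [ 0.5348 -0.0047  0.079 ]
br [0.5472 0.2427 0.0817]
[3.1416 0.0001 2.7098]
[0.5348 0.1689 0.502 ] [2.8381 0.0004 0.0022] 2.6333
mould_handle [329.3 275.7] 0.77 [0.54   0.0022 0.085 ]
bracket_hole [338.   37.5] 0.84 [0.5466 0.2432 0.097 ]
```

View pics/crop1.png

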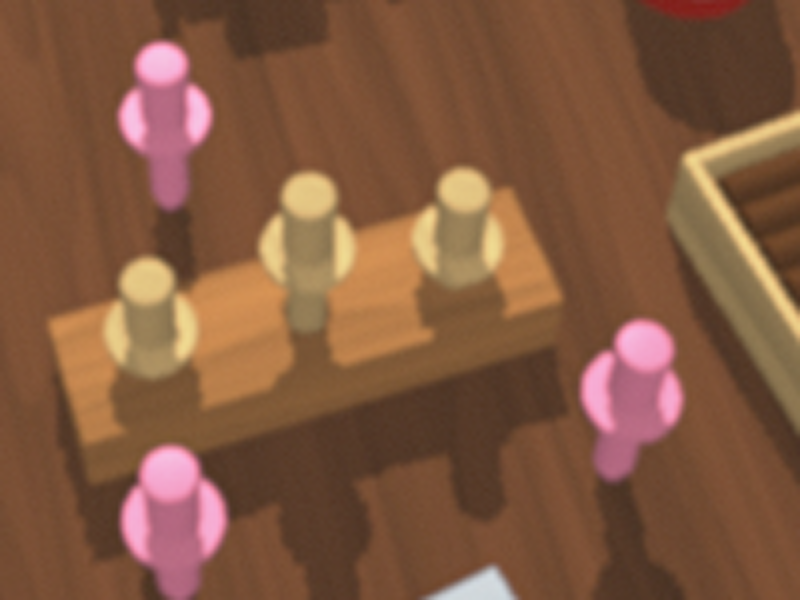

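View pics/w1.png

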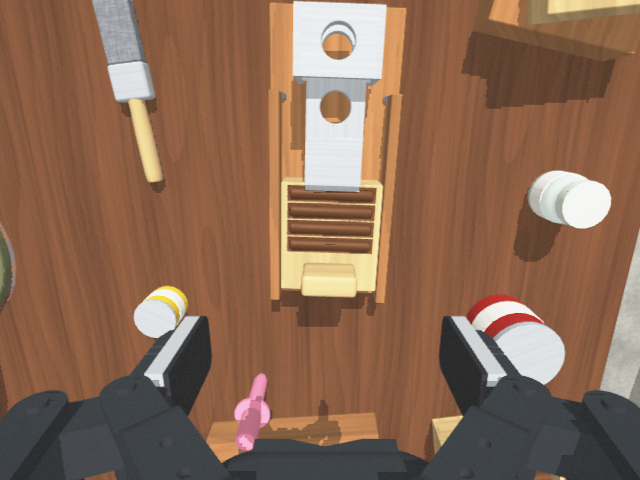

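The crop confirms it: only the middle wooden peg shows its shaft above the stand. The wrist view shows the handle at (329,277), the bracket hole at (338,40) and the tongue hole at (335,107), out of line. Next I push the mould home.

Run:
```python
from h import *
np.set_printoptions(precision=4,suppress=True)
B=np.array([.5466,.2432]);u=np.array([.027,1]);u/=np.linalg.norm(u);O=[np.pi,0,1.544]
p=lambda d,z:[*(B-u*d),z]
command_gripper(0.0,60)
goto(p(.285,.2),O)
servo_line(p(.285,.082),rate=.2)
print(servo_line(p(.15,.082),rate=.07,max_force=18),get_ee_pos(),get_force(),get_clock())
wait(.2);e=np.array(get_ee_pos());print('dist',(B-e[:2])@u,get_force())
servo_line([*(e[:2]-u*.02),.082],rate=.15)
servo_line([*(e[:2]-u*.02),.25],rate=.25)
command_gripper(1.0)
goto([.54,.06,.36],O)
c=cam('wrist','w2.png');print(get_clock())
for q,z in(('mould_handle',.085),('bracket_hole',.097)):
    for r in landmark_of('wrist',q)[:1]: print(q,np.round(r['uv'],1),round(r['score'],2),atz(c,r['uv'],z))
```

```text
True [0.541  0.0321 0.0819] [ 0.1318 -1.4958  0.2275] 6.2
dist 0.2119699529713098 [-0.9437 -0.2558 -0.1151]
8.8833
mould_handle [324.2 198.8] 0.62 [0.5401 0.0586 0.085 ]
bracket_hole [323.    1.1] 0.75 [0.5441 0.2414 0.097 ]
```

View pics/w2.png

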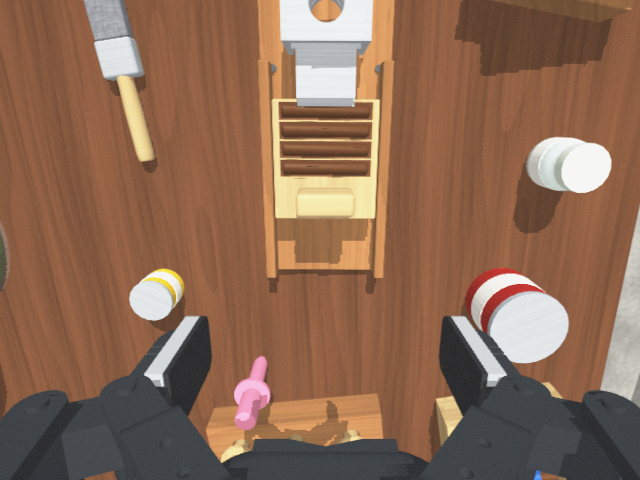

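The mould looks home: the handle-to-hole distance measures 183 mm against 185 mm nominal, and the tongue hole is out of sight under the bracket. Hole at (326,5), handle at (325,203). Next, the peg.

Run:
```python
from h import *
np.set_printoptions(precision=4,suppress=True)
for y in(0,np.pi,-np.pi):
    for P in([.49,-.297,.36],[.49,-.297,.11],[.546,.243,.11],[.546,.243,.24]):
        q=inverse_kinematics(P,[np.pi,0,y]);print(y,P,None if q is None else np.array(q))
goto([.475,-.298,.30],[np.pi,0,0])
c=cam('wrist','w3.png');print(get_clock())
for r in landmark_of('wrist','long_peg_center')[:5]: print(np.round(r['uv'],1),round(r['score'],2),atz(c,r['uv'],.0885))
for P in([.4904,-.297,.152],):
    M=np.array(c['mtx']);x=rot(c['attitude']).T@(np.array(P)-c['origin']);x=M@x;print(x[:2]/x[2])
```

```text
0 [0.49, -0.297, 0.36] [-0.3155  0.1656  0.942   1.4578 -0.1338  1.5856 -0.9528]
0 [0.49, -0.297, 0.11] [-0.2917  0.3592  0.9462  1.8197 -0.3213  1.1265 -0.8058]
0 [0.546, 0.243, 0.11] [-0.8385  0.314   0.4463  1.7462 -0.149   1.1149 -1.9161]
0 [0.546, 0.243, 0.24] [-0.849   0.213   0.4515  1.5911 -0.0945  1.3592 -1.9573]
3.141592653589793 [0.49, -0.297, 0.36] [-0.2687  0.1571  0.8831  1.4566 -0.1212  1.5846  2.1774]
3.141592653589793 [0.49, -0.297, 0.11] [-0.2019  0.323   0.8272  1.8173 -0.2632  1.1154  2.2875]
3.141592653589793 [0.546, 0.243, 0.11] [-0.7349  0.3036  0.3216  1.7424 -0.1056  1.1125  1.1906]
3.141592653589793 [0.546, 0.243, 0.24] [-0.7437  0.2069  0.3271  1.5873 -0.0676  1.3585  1.162 ]
-3.141592653589793 [0.49, -0.297, 0.36] [-0.2687  0.1571  0.8831  1.4566 -0.1212  1.5846  2.1774]
-3.141592653589793 [0.49, -0.297, 0.11] [-0.2019  0.323   0.8272  1.8173 -0.2632  1.1154  2.2875]
-3.141592653589793 [0.546, 0.243, 0.11] [-0.7349  0.3036  0.3216  1.7424 -0.1056  1.1125  1.1906]
-3.141592653589793 [0.546, 0.243, 0.24] [-0.7437  0.2069  0.3271  1.5873 -0.0676  1.3585  1.162 ]
10.4167
[433.7 279.1] 0.92 [ 0.4081 -0.4009  0.0885]
[446.6  37.1] 0.74 [ 0.6183 -0.3935  0.0885]
[329.7 196.8] 0.68 [ 0.488  -0.3     0.0885]
[221.6 234.5] 0.65 [ 0.4524 -0.1994  0.0885]
[326.7131 208.9713]
```

View pics/w3.png

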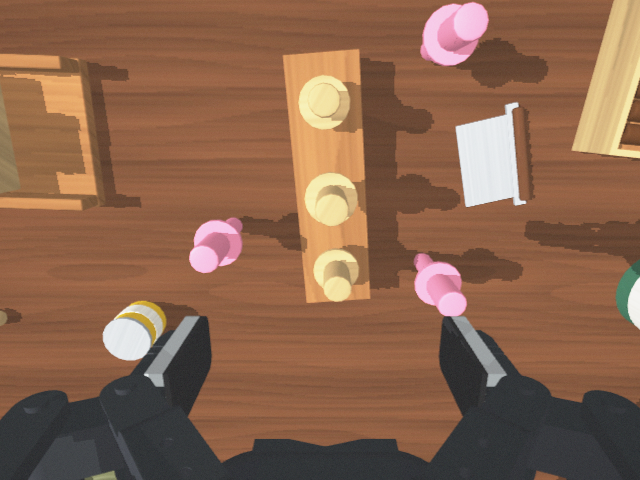

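The middle peg's grip top is at (332,209) and its collar at (331,197), which puts it at about (0.489, -0.300). I grasp it and look straight down at the hole on the way.

Run:
```python
from h import *
np.set_printoptions(precision=4,suppress=True)
O=[np.pi,0,0]
goto([.489,-.300,.22],O)
print(servo_line([.489,-.300,.112],rate=.1,max_force=12),get_ee_pos())
command_gripper(0.0,60)
print(get_grip_width(),get_finger_force())
servo_line([.489,-.300,.27],rate=.12)
print(get_grip_width(),get_force())
goto([.47,.243,.30],O)
c=cam('wrist','w4.png');print(get_clock(),c['origin'])
for r in landmark_of('wrist','bracket_hole')[:2]: print(np.round(r['uv'],1),round(r['score'],2),atz(c,r['uv'],.097))
for r in landmark_of('wrist','long_peg_center')[:3]: print(np.round(r['uv'],1),round(r['score'],2),atz(c,r['uv'],.2765))
```

```text
False [ 0.4895 -0.3004  0.1127]
0.28950680605629 58.689900040626526
0.29216544072740247 [-0.0815 -0.4409 -0.7076]
16.1833 [0.5471 0.2422 0.4426]
[324.6 122.3] 0.76 [0.547  0.2422 0.097 ]
[324.4 295.4] 0.75 [0.4712 0.2426 0.2765]
[322.3 123.1] 0.39 [0.5468 0.2431 0.2765]
```

View pics/w4.png

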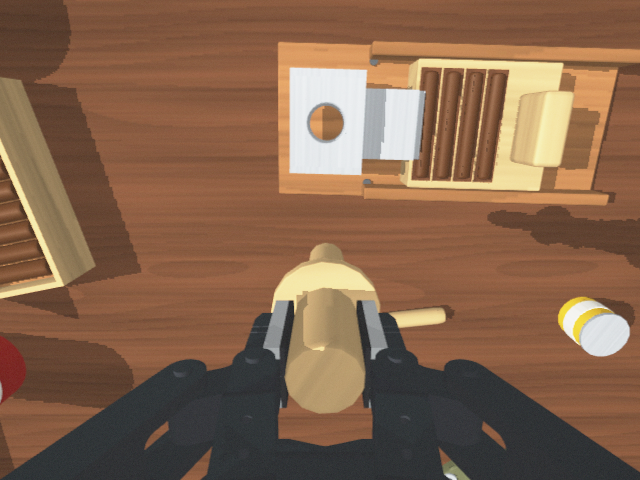

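The board shows through all the holes at (325,122), so they are lined up. The peg is held upright, about 1 mm off the TCP. Inserting now.

Run:
```python
from h import *
np.set_printoptions(precision=4,suppress=True)
x,y=.546,.2425
goto([x,y,.24],[np.pi,0,0])
r=servo_line([x,y,.130],rate=.08,max_force=12);print(r,get_ee_pos(),get_force())
if not r:
    r=servo_line([x,y,.106],rate=.03,max_force=8);print(r,get_ee_pos(),get_force())
    if get_ee_pos()[2]<.113:
        command_gripper(.6); wait(.3)
        servo_line([x,y,.27],rate=.15)
        goto([x-.09,y,.32],[np.pi,0,0])
c=cam('wrist','w5.png');s=cam('side');print(get_clock())
a=c['pixels'][:300,220:620];b=cv2.resize(s['pixels'][110:260,240:400],(400,375))
cv2.imwrite('pics/fin.png',np.vstack([a,b[:300]])[:,:,::-1])
```

```text
False [0.5464 0.2427 0.1306] [ 0.4993 -0.424  -0.5803]
True [0.5457 0.2424 0.1094] [-0.1126  0.2024  3.9775]
21.4333
```

View pics/fin.png

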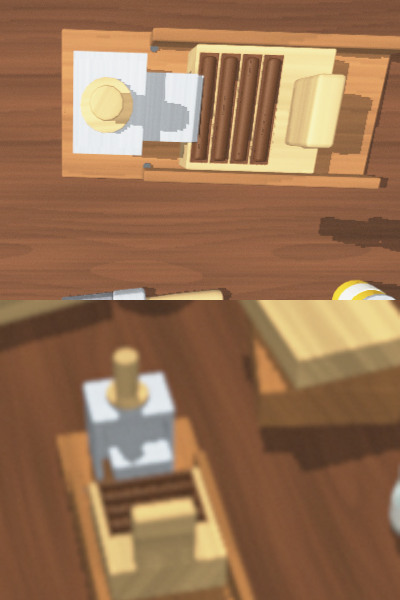

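The peg stands upright with its collar flat on the bracket, at (107,105) in the wrist crop and (127,390) in the side crop. The gripper is clear and the mould is home.

```bash
python3 -c "
from plant import *
print(job_done(),get_clock())"
```

```text
the job is handed in; nothing more can be done
the job is handed in; nothing more can be done
```

The mould is slid home and the long peg is down through all the holes, upright with its collar on the bracket and released; I handed the job in at about 21 s on the robot's clock, but the hand-in returned no verdict.

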